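# Transfer tested amplifier modules to the chassis frame in mirrored order

## Robot

A 6-joint arm with a two-finger parallel gripper is mounted at the origin on the work surface. World frame = base frame: x ahead of the robot, y to its left, z up, the work surface at z = 0. Lengths are in m, angles in rad, forces in N, time in s.
With the tool pointing down it reaches from about 0.25 to 0.725 m from the base axis. Payload 4 kg.
Tool frame: the origin (TCP) lies on the centre line of the jaws, within the pads' length; the fingertips stand 17 mm ahead of it and the grasp point (between the pads) lies 2 mm behind it; z points along the fingers, y is the line along which they close (so a half turn about z gives the same grasp; the last joint's range is limited). The gripper opens to 85 mm and grips with 20 to 120 N. Pads are 22 mm wide; open, the fingers measure 114 mm over their backs; the gripper's body (76 mm by 85 mm) begins 54 mm behind the grasp point. The pads swing forward as they close: fully open they stand 13 mm farther back than shut.
Start: joints at [1.235, 0.241, 0.005, 1.335, 0, 1.571], TCP at [0.165, 0.472, 0.219] pointing down, gripper open.
Joint ranges: [-2.72, 2.72], [-1.05, 1.87], [-1.09, 1.28], [-1.99, 2.15], [-1.42, 1.44], [-3.14, 3.14]. Speed limits (rad/s): [2.79, 2.79, 3.14, 3.14, 3.14, 3.14].

## Interface

Orientations are given as a unit quaternion [x, y, z, w].
In Python, from workcell import bot, camera, get_calibration gives the robot as it stands.
- The arm moves only by the tool apply_moves, never from a script. Its argument "steps" is a list of rows, each a list of 3 entries, a list of its own where there are three numbers: the shift along the tool's x, y, z as a fraction of full scale, then the turn, a rotation vector about the tool's x, y, z as a fraction of full scale, then the opening, from 0 (shut) to 1 (fully open). A call has exactly 8 rows; each row shifts and turns the commanded pose from where the row before left it, along the tool's axes as they then stand; what a row does not reach is not made up. Full scale, the value 1, is 20 cm for a shift and pi rad for a turn. A row lasts 1/12 s, in which the tool goes at most 41.7 mm and 7.16 degrees, less where a joint would pass 70% of its speed; a pose out of reach is approached as far as the arm can. A call with a number of a shift or a turn outside -1 to 1 is refused whole. A call with a gripper value outside its range is refused whole. The fingers move at their own pace and stop on an object; the grip force is fixed at half the most. Time passes only in rows, so rows that do not move let the fingers close, or fill a call up. It gives the time, the measured TCP pose, the force, the opening and the grip force at its end, in the units of the state.
- bot.get_obs(): the state, without advancing time (a new reading comes with each control period).
- camera(name): name is "scene" or "top" or "wrist"; returns (picture, depth): 400x640x3 uint8, red, green, blue; 400x640 float32, m along the optical axis (not along the pixel's ray), 0 where there is no reading.
- get_calibration(name): a dict with "fov_y" (degrees; the focal length in pixels is half the picture's height over the tangent of half this angle, whatever the lens; pixels are square), "cx", "cy" (the principal point, pixels), "dist_coeffs" ([k1, k2, p1, p2, k3] as OpenCV has them; the pictures are not rectified), "rvec" (rotation vector, rad) and "tvec" (3), from world to camera coordinates, as OpenCV has them. Camera axes: x right, y down, z forward; pixel columns grow to the right and rows downward; lengths in m; the calibration is good to about 2 mm. A picture is of the moment at which its call begins: read the wrist's pose just before it. get_calibration takes no time and is no camera call; for the wrist camera it gives the pose at the moment of the call.
- bot.job_done(): hands the job in; it is judged then, once.
The state is a dict: "clock": time; "joint_pos": joint angles; "joint_vel": joint speeds; "tau": joint torques, N m; "eef_pos": TCP position; "tool_rot": TCP orientation; "ft_force": force on the tool from outside, world axes, zero at the start; "ft_torque": the same for the moment, N m; "grip_width": finger opening in m; "grasp_force": force on a finger pad.
Only numpy, scipy, OpenCV 4.12 (cv2) and the standard library are available. Lean on these libraries where they do the work, as an engineer would, in place of code of your own. Each camera call takes 0.05 s, during which the arm holds its last target. There are 200 camera calls.

## Task

Move the four colour-capped amplifier modules from the tester's coloured sockets into the empty bays of the aluminium amplifier frame, in reverse order: seen from the robot, the module now leftmost in the tester goes into the rightmost bay, the second from the left into the second bay from the right, and so on. Each must end standing upright on its bay's floor, released and at rest, and no module may be toppled on the way.

Things in the scene. Friction and masses are not known exactly. Their poses are not given: they have to be found in the camera images.
- module_red: loose amplifier module with a red cap: an upright finned metal block, 44 mm along its own x, 36 mm along its own y (fins show on the y sides; its x sides are flat with a red stripe), 85 mm tall, 0.17 to 0.35 kg. Origin at the centre of its underside, z up. At the start it stands upright in the socket of its own colour, up to 4 mm off the middle and turned up to 0.1 rad to it. Its neighbours in the row stand 64 mm apart along y, so its x sides are free for the fingers.
- module_yellow: loose amplifier module with a yellow cap: an upright finned metal block, 44 mm along its own x, 36 mm along its own y (fins show on the y sides; its x sides are flat with a yellow stripe), 85 mm tall, 0.17 to 0.35 kg. Origin at the centre of its underside, z up. At the start it stands upright in the socket of its own colour, up to 4 mm off the middle and turned up to 0.1 rad to it. Its neighbours in the row stand 64 mm apart along y, so its x sides are free for the fingers.
- module_green: loose amplifier module with a green cap: an upright finned metal block, 44 mm along its own x, 36 mm along its own y (fins show on the y sides; its x sides are flat with a green stripe), 85 mm tall, 0.17 to 0.35 kg. Origin at the centre of its underside, z up. At the start it stands upright in the socket of its own colour, up to 4 mm off the middle and turned up to 0.1 rad to it. Its neighbours in the row stand 64 mm apart along y, so its x sides are free for the fingers.
- module_blue: loose amplifier module with a blue cap: an upright finned metal block, 44 mm along its own x, 36 mm along its own y (fins show on the y sides; its x sides are flat with a blue stripe), 85 mm tall, 0.17 to 0.35 kg. Origin at the centre of its underside, z up. At the start it stands upright in the socket of its own colour, up to 4 mm off the middle and turned up to 0.1 rad to it. Its neighbours in the row stand 64 mm apart along y, so its x sides are free for the fingers.
- socket_red: fixed red open plastic socket on the tester, where the red module starts; it stays put and so shows where that module came from. 72 mm along x, 62 mm along y, walls 14 mm high round an inside of 62 x 54 mm. Origin at the centre of its underside; its inner floor is 4 mm above the origin. Axes parallel to the tester's.
- socket_yellow: fixed yellow open plastic socket on the tester, where the yellow module starts; it stays put and so shows where that module came from. 72 mm along x, 62 mm along y, walls 14 mm high round an inside of 62 x 54 mm. Origin at the centre of its underside; its inner floor is 4 mm above the origin. Axes parallel to the tester's.
- socket_green: fixed green open plastic socket on the tester, where the green module starts; it stays put and so shows where that module came from. 72 mm along x, 62 mm along y, walls 14 mm high round an inside of 62 x 54 mm. Origin at the centre of its underside; its inner floor is 4 mm above the origin. Axes parallel to the tester's.
- socket_blue: fixed blue open plastic socket on the tester, where the blue module starts; it stays put and so shows where that module came from. 72 mm along x, 62 mm along y, walls 14 mm high round an inside of 62 x 54 mm. Origin at the centre of its underside; its inner floor is 4 mm above the origin. Axes parallel to the tester's.
- tester: fixed grey bench tester carrying the four sockets in a row: plinth 120 mm along x, 280 mm along y, 20 mm high, lamps along its edge nearest the robot. Origin at the centre of its underside, on the bench. x points away from the robot, y to the left seen from the robot (turned at most 0.35 rad). The sockets stand on its top at y = -96, -32, 32 and 96 mm, x = 0, in any colour order. The tester may stand left or right of the frame.
- frame: fixed aluminium amplifier frame with a row of four empty open bays: 82 mm along x, 266 mm along y. Origin at the centre of its underside, on the bench. x points away from the robot, y to the left seen from the robot (turned at most 0.35 rad). Bay centres at x = 0 and y = -96, -32, 32 and 96 mm; each bay is 62 mm along x and 54 mm along y inside, its floor 12 mm above the origin, its walls 10 mm thick reaching 30 mm above the origin.

How it is judged:
By the outcome, as a careful person would: the job done as asked, in the order asked, and still so for the second after the job is handed in, with the robot touching nothing.
It also fails if it takes over 93 s, if anything falls off the work surface, if the arm or the gripper's body presses on something with over 40 N, if the wrist force passes 120 N, or if a joint passes its speed limit or range.

## Working session

There is one attempt and no reset: what is moved stays moved. The work goes in short steps, Python scripts to look and compute and a tool call to move; the robot and the scene stay as the last step left them, time stands still between calls to the robot, and variables do not carry over. Pictures are saved under pics/ and viewed, at most 14 in all, crops included, and the job is handed in when it is done.

Besides the shell and the picture viewer there is one more tool, called after "Call:" as name(argument=value, ...), one argument or row to a line, values as JSON. apply_moves: Moves the arm, as the interface text tells. Its arguments: {"type":"object","properties":{"steps":{"type":"array"}},"required":["steps"]}

```bash
mkdir -p pics; cat > h.py <<'E'
import numpy as np, cv2
from workcell import bot, camera, get_calibration
def cal(n):
    c=get_calibration(n); f=200/np.tan(np.radians(c["fov_y"])/2)
    K=np.array([[f,0,c["cx"]],[0,f,c["cy"]],[0,0,1.]])
    return K,np.array(c["dist_coeffs"],float),cv2.Rodrigues(np.array(c["rvec"],float))[0],np.array(c["tvec"],float).ravel()
def onplane(c,uv,z):
    K,d,R,t=c
    p=cv2.undistortPoints(np.array(uv,float).reshape(-1,1,2),K,d).reshape(-1,2)
    r=np.c_[p,np.ones(len(p))]@R; o=-R.T@t
    return o+r*((z-o[2])/r[:,2])[:,None]
def cloud(c,depth):
    v,u=np.mgrid[0:400,0:640]
    K,d,R,t=c
    p=cv2.undistortPoints(np.stack([u,v],-1).reshape(-1,1,2).astype(float),K,d).reshape(-1,2)
    P=(np.c_[p,np.ones(len(p))]*depth.reshape(-1,1)-t)@R
    return P.reshape(400,640,3)
E
python3 - <<'E'
from h import *
for n in("top","scene"):
    im,d=camera(n); cv2.imwrite(f"pics/{n}0.png",im[:,:,::-1]); np.savez(f"{n}0.npz",im=im,d=d)
    c=cal(n); print(n,-c[2].T@c[3],c[2][2])
s=bot.get_obs();print(s["clock"],s["eef_pos"],s["tool_rot"],s["grip_width"])
E
```

```text
top [0.41593164 0.00868569 1.09990099] [ 0.09766163  0.00425189 -0.99521059]
scene [ 0.77605486 -0.43200697  0.5077551 ] [-0.36076433  0.6346348  -0.68343819]
0.1 [0.16457232 0.47150959 0.21808875] [ 1.67123288e-01  9.85935538e-01 -9.46493130e-04 -1.56847055e-04] 0.085511154005842
```

View pics/top0.png

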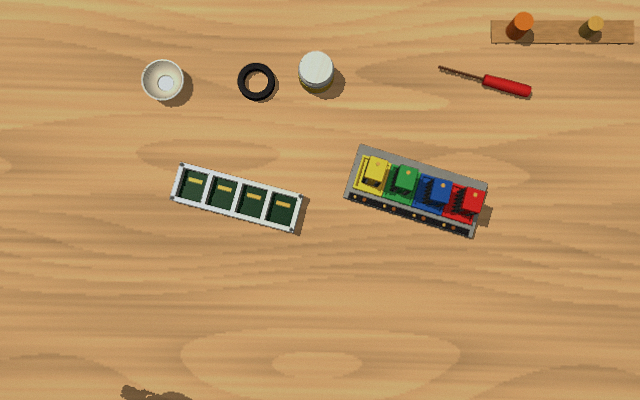

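The top view shows the frame on the left at (237,197) and the tester on the right at (415,190). From left to right the modules are yellow, green, blue, red.

```bash
cat > m.py <<'E'
from h import *
z=np.load("top0.npz"); im,d=z["im"],z["d"]; c=cal("top"); P=cloud(c,d)
hsv=cv2.cvtColor(im,cv2.COLOR_RGB2HSV)
H,S,V=[hsv[...,i].astype(int) for i in range(3)]
hues=dict(yellow=(24,34),green=(45,85),blue=(100,130),red=(0,8))
roi=np.zeros((400,640),bool); roi[140:245,335:500]=1
for n,(a,b) in hues.items():
    m=roi&(((H>=a)&(H<=b))|((H>=172) if n=="red" else False))&(S>110)
    t=m&(P[...,2]>.098)&(P[...,2]<.125)
    k=(t*255).astype(np.uint8); v,u=np.nonzero(t)
    uv=np.c_[u,v].astype(np.float32)
    Q=onplane(c,uv,.109)[:,:2].astype(np.float32)
    r=cv2.minAreaRect(Q)
    print(n,len(u),"z",np.median(P[t][:,2]).round(4),"rect",np.round(r[0],4),np.round(r[1],4),r[2])
# frame rim
roi[:]=0; roi[155:240,165:310]=1
t=roi&(P[...,2]>.022)&(P[...,2]<.04); v,u=np.nonzero(t)
Q=onplane(c,np.c_[u,v],.03)[:,:2].astype(np.float32)
r=cv2.minAreaRect(Q);print("frame",len(u),np.median(P[t][:,2]),r, "white")
t=roi&(S<60)&(V>150);v,u=np.nonzero(t)
Q=onplane(c,np.c_[u,v],.03)[:,:2].astype(np.float32); r=cv2.minAreaRect(Q);print("frame white",len(u),r)
# tester plinth top
roi[:]=0; roi[135:245,335:500]=1
t=roi&(P[...,2]>.014)&(P[...,2]<.026);v,u=np.nonzero(t)
Q=onplane(c,np.c_[u,v],.02)[:,:2].astype(np.float32); print("tester",len(u),cv2.minAreaRect(Q))
print("bench z",np.median(P[260:330,200:400,2]))
print("wrist cam", -cal("wrist")[2].T@cal("wrist")[3],cal("wrist")[2])
E
python3 m.py
```

```text
yellow 383 z 0.1095 rect [ 0.5693 -0.1163] [0.0827 0.0427] 72.37217712402344
green 411 z 0.1093 rect [ 0.5599 -0.1518] [0.0363 0.0446] 74.09947967529297
blue 430 z 0.1095 rect [ 0.5364 -0.2181] [0.0383 0.0444] 77.8573989868164
red 443 z 0.1095 rect [ 0.5232 -0.2673] [0.0627 0.0448] 75.7136001586914
frame 2067 0.030022253616458456 ((0.5245253443717957, 0.18656054139137268), (0.26501771807670593, 0.08201315253973007), 76.10327911376953) white
frame white 1742 ((0.5247138142585754, 0.18757280707359314), (0.2653239965438843, 0.08141061663627625), 76.14204406738281)
tester 3798 ((0.5472829341888428, -0.18495506048202515), (0.2800503373146057, 0.12068416178226471), 73.53301239013672)
bench z 0.00043543323248083427
wrist cam [0.09334925 0.49593223 0.37290557] [[ 0.32949154  0.94415731 -0.00151516]
 [ 0.90318705 -0.31472534  0.29189228]
 [ 0.27511538 -0.09754451 -0.95645   ]]
```

View pics/scene0.png

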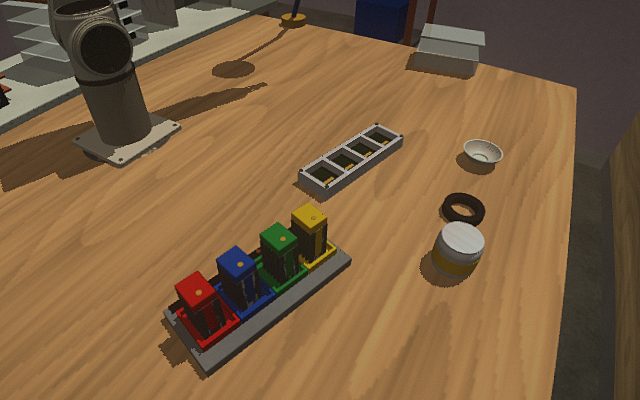

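```bash
cat > m2.py <<'E'
exec(open("m.py").read().split("for n,(a,b)")[0])
import json
T={}
for n,(a,b) in hues.items():
    m=roi&(((H>=a)&(H<=b))|((H>=172) if n=="red" else False))&(S>110)&(P[...,2]>.104)&(P[...,2]<.115)
    k=cv2.morphologyEx((m*255).astype(np.uint8),cv2.MORPH_OPEN,np.ones((5,5)))
    _,L,st,_=cv2.connectedComponentsWithStats(k); i=1+np.argmax(st[1:,4])
    v,u=np.nonzero(L==i)
    Q=onplane(c,np.c_[u,v],.109)[:,:2].astype(np.float32); r=cv2.minAreaRect(Q)
    (cx,cy),(w,h),a=r
    if w>h: a-=90          # angle of long (44 mm, x) side
    else: a=a
    yaw=a if w>h else a-90+0
    long=(a+90 if w>h else a) if w>h else a+90
    yaw=((long+90)%180)-90
    cl=np.array([.5473,-.185]); th=np.radians(-16.5)
    q=np.array([[np.cos(th),np.sin(th)],[-np.sin(th),np.cos(th)]])@(np.array([cx,cy])-cl)
    T[n]=[cx,cy,yaw]; print(n,np.round([cx,cy,w,h,yaw],4),"mean",Q.mean(0).round(4),"in tester",q.round(4))
th=np.radians(-13.9); ey=np.array([-np.sin(th),np.cos(th)])
for i,y in enumerate((.096,.032,-.032,-.096)):
    p=np.array([.5246,.187])+y*ey; T[f"bay{i}"]=[*p,-13.9]; print("bay",i,p.round(4))
json.dump({k:[float(x) for x in v] for k,v in T.items()},open("T.json","w"))
E
python3 m2.py
cat > p.py <<'E'
# p.py x y z yaw_deg rows : constant per-row shift and turn to the target
from h import *; import sys
from scipy.spatial.transform import Rotation as Ro
x,y,z,yaw,n=map(float,sys.argv[1:6]); n=int(n)
s=bot.get_obs(); p=np.array(s["eef_pos"]); R=Ro.from_quat(s["tool_rot"])
a=np.radians(yaw); Y=np.array([np.cos(a),np.sin(a),0]); Z=np.array([0,0,-1.])
G=Ro.from_matrix(np.c_[np.cross(Y,Z),Y,Z])
w=(R.inv()*G).as_rotvec()/n
A=sum((R*Ro.from_rotvec(w*k)).as_matrix() for k in range(n))
sh=np.linalg.solve(A,np.array([x,y,z])-p)
print("clock",s["clock"],"at",p.round(4),"J",np.round(s["joint_pos"],2),"w",s["grip_width"],"ft",np.round(s["ft_force"],1))
print("shift",(sh/.2).round(4),"turn",(w/np.pi).round(4),"mm/row",np.linalg.norm(sh)*1e3,"deg/row",np.degrees(np.linalg.norm(w)))
E
```

```text
yellow [  0.5766  -0.0943   0.0346   0.0427 -14.9968] mean [ 0.5753 -0.094 ] in tester [0.0023 0.0953]
green [  0.5603  -0.1521   0.0358   0.0434 -15.4915] mean [ 0.559  -0.1517] in tester [0.0031 0.0353]
blue [  0.5369  -0.2188   0.0373   0.0434 -11.1213] mean [ 0.536  -0.2184] in tester [-0.0004 -0.0353]
red [  0.5203  -0.2803   0.0361   0.0439 -14.2721] mean [ 0.5202 -0.2805] in tester [ 0.0012 -0.0991]
bay 0 [0.5477 0.2802]
bay 1 [0.5323 0.2181]
bay 2 [0.5169 0.1559]
bay 3 [0.5015 0.0938]
```

```bash
python3 p.py 0.576 -0.094 0.20 -15 16;python3 p.py 0.576 -0.094 0.20 -15 24
```

```text
clock 0.1 at [0.1646 0.4715 0.2181] J [ 1.23  0.24  0.    1.34 -0.    1.57] w 0.085511154005842 ft [-0.3 -0.5 -0.6]
shift [-0.2392  0.0229  0.0057] turn [-0.      0.      0.0298] mm/row 48.06748187447598 deg/row 5.359927631060892
clock 0.1 at [0.1646 0.4715 0.2181] J [ 1.23  0.24  0.    1.34 -0.    1.57] w 0.085511154005842 ft [-0.3 -0.5 -0.6]
shift [-0.1592  0.0178  0.0038] turn [-0.      0.      0.0199] mm/row 32.051476826419844 deg/row 3.573285087373929
```

Call:
apply_moves(
  steps=[
    [[-0.159, 0.018, 0.004], [0, 0, 0.02], 1],
    [[-0.159, 0.018, 0.004], [0, 0, 0.02], 1],
    [[-0.159, 0.018, 0.004], [0, 0, 0.02], 1],
    [[-0.159, 0.018, 0.004], [0, 0, 0.02], 1],
    [[-0.159, 0.018, 0.004], [0, 0, 0.02], 1],
    [[-0.159, 0.018, 0.004], [0, 0, 0.02], 1],
    [[-0.159, 0.018, 0.004], [0, 0, 0.02], 1],
    [[-0.159, 0.018, 0.004], [0, 0, 0.02], 1],
  ],
)

```text
clock: 0.77
eef_pos: [0.3948, 0.3624, 0.2118]
tool_rot: [0.408, 0.913, -0.0, -0.0]
ft_force: [0.7, 0.1, -0.1]
grip_width: 0.0855
grasp_force: 0.0
```

Call:
apply_moves(
  steps=[
    [[-0.159, 0.018, 0.004], [0, 0, 0.02], 1],
    [[-0.159, 0.018, 0.004], [0, 0, 0.02], 1],
    [[-0.159, 0.018, 0.004], [0, 0, 0.02], 1],
    [[-0.159, 0.018, 0.004], [0, 0, 0.02], 1],
    [[-0.159, 0.018, 0.004], [0, 0, 0.02], 1],
    [[-0.159, 0.018, 0.004], [0, 0, 0.02], 1],
    [[-0.159, 0.018, 0.004], [0, 0, 0.02], 1],
    [[-0.159, 0.018, 0.004], [0, 0, 0.02], 1],
  ],
)

```text
clock: 1.43
eef_pos: [0.5425, 0.1566, 0.2053]
tool_rot: [0.623, 0.783, -0.0, -0.0]
ft_force: [-0.2, 0.3, -0.5]
grip_width: 0.0855
grasp_force: 0.0
```

```bash
python3 p.py 0.576 -0.094 0.20 -15 7
```

```text
clock 1.4333 at [0.5425 0.1566 0.2053] J [0.28 0.38 0.16 1.35 0.   1.63] w 0.08549106483762085 ft [-0.2  0.3 -0.5]
shift [-0.1811  0.021   0.0038] turn [-0.      0.      0.0222] mm/row 36.475799424042314 deg/row 3.998176492990343
```

Call:
apply_moves(
  steps=[
    [[-0.181, 0.021, 0.004], [0, 0, 0.022], 1],
    [[-0.181, 0.021, 0.004], [0, 0, 0.022], 1],
    [[-0.181, 0.021, 0.004], [0, 0, 0.022], 1],
    [[-0.181, 0.021, 0.004], [0, 0, 0.022], 1],
    [[-0.181, 0.021, 0.004], [0, 0, 0.022], 1],
    [[-0.181, 0.021, 0.004], [0, 0, 0.022], 1],
    [[-0.181, 0.021, 0.004], [0, 0, 0.022], 1],
    [[0, 0, 0], [0, 0, 0], 1],
  ],
)

```text
clock: 2.1
eef_pos: [0.5756, -0.0987, 0.1995]
tool_rot: [0.794, 0.608, -0.002, 0.0]
ft_force: [0.7, 1.1, 0.7]
grip_width: 0.0851
grasp_force: 0.0
```

```bash
python3 p.py 0.576 -0.094 0.081 -15 4; python3 - <<'E'
from h import *
im,d=camera("wrist"); cv2.imwrite("pics/w1.png",im[:,:,::-1])
E
```

```text
clock 2.1 at [ 0.5756 -0.0987  0.1995] J [-0.17  0.42  0.21  1.36 -0.    1.67] w 0.08509476342597067 ft [0.7 1.1 0.7]
shift [ 0.0061 -0.0009  0.1481] turn [-0.0001  0.0002 -0.0002] mm/row 29.64620466174895 deg/row 0.05652058105455139
```

View pics/w1.png

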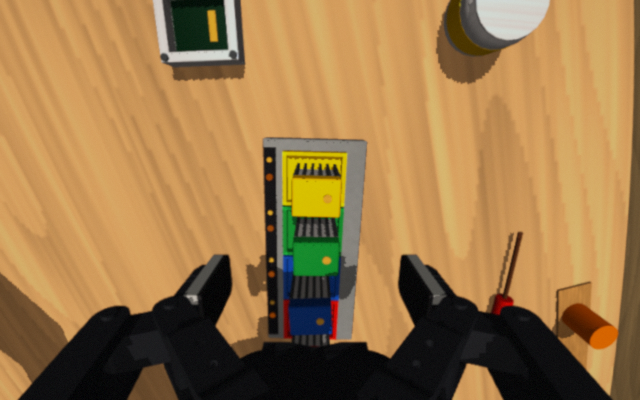

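The wrist view shows the yellow cap at (316,197), midway between the fingers (208 and 423). Next I descend and grip it.

Call:
apply_moves(
  steps=[
    [[0.004, 0, 0.099], [0, 0, 0], 1],
    [[0.004, 0, 0.099], [0, 0, 0], 1],
    [[0.004, 0, 0.099], [0, 0, 0], 1],
    [[0.004, 0, 0.099], [0, 0, 0], 1],
    [[0.004, 0, 0.099], [0, 0, 0], 1],
    [[0.004, 0, 0.099], [0, 0, 0], 1],
    [[0, 0, 0], [0, 0, 0], 1],
    [[0, 0, 0], [0, 0, 0], 0],
  ],
)

```text
clock: 2.82
eef_pos: [0.5767, -0.0863, 0.0805]
tool_rot: [0.79, 0.613, -0.001, -0.001]
ft_force: [-0.0, 0.5, 1.0]
grip_width: 0.0755
grasp_force: 0.0
```

Call:
apply_moves(
  steps=[
    [[0, 0, 0], [0, 0, 0], 0],
    [[0, 0, 0], [0, 0, 0], 0],
    [[0, 0, 0], [0, 0, 0], 0],
    [[0, 0, 0], [0, 0, 0], 0],
    [[0, 0, 0], [0, 0, 0], 0],
    [[0, 0, 0], [0, 0, 0], 0],
    [[0, 0, 0], [0, 0, 0], 0],
    [[0, 0, 0], [0, 0, 0], 0],
  ],
)

```text
clock: 3.48
eef_pos: [0.5797, -0.0877, 0.084]
tool_rot: [0.791, 0.612, 0.002, 0.001]
ft_force: [0.3, 0.3, 6.5]
grip_width: 0.0422
grasp_force: 61.6
```

```bash
python3 p.py 0.576 -0.094 0.20 -15 7; python3 - <<'E'
from h import *
im,d=camera("wrist"); cv2.imwrite("pics/w2.png",im[:,:,::-1])
E
```

```text
clock 3.4833 at [ 0.5797 -0.0877  0.084 ] J [-0.15  0.49  0.01  1.09  0.    1.67] w 0.042185975086195725 ft [0.3 0.3 6.5]
shift [-0.005  -0.0012 -0.0829] turn [ 0.0002 -0.0001  0.0004] mm/row 16.610697564726042 deg/row 0.07429931329886079
```

View pics/w2.png

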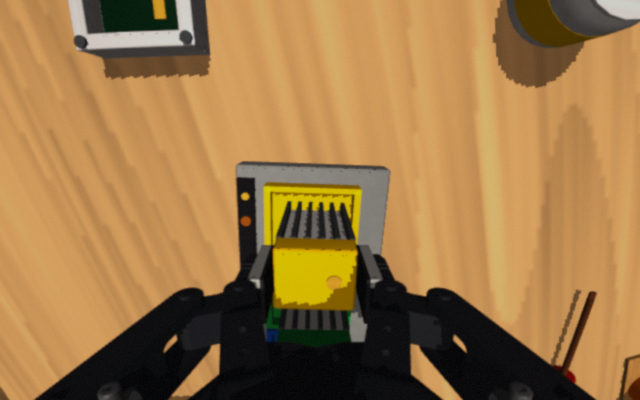

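The wrist view shows the yellow module gripped square, with its cap at (315,275) between the pads. Next I lift it.

Call:
apply_moves(
  steps=[
    [[0, 0, -0.06], [0, 0, 0], 0],
    [[0, 0, -0.12], [0, 0, 0], 0],
    [[0, 0, -0.14], [0, 0, 0], 0],
    [[0, 0, -0.14], [0, 0, 0], 0],
    [[0, 0, -0.1], [0, 0, 0], 0],
    [[0, 0, -0.04], [0, 0, 0], 0],
    [[0, 0, 0], [0, 0, 0], 0],
    [[0, 0, 0], [0, 0, 0], 0],
  ],
)

```text
clock: 4.2
eef_pos: [0.5773, -0.0876, 0.2007]
tool_rot: [0.791, 0.612, -0.0, -0.0]
ft_force: [-1.4, 0.2, -3.5]
grip_width: 0.0422
grasp_force: 61.7
```

```bash
cat > off.py <<'E'
# offset of the held module from the TCP, from the wrist depth/colour
from h import *; import sys
from scipy.spatial.transform import Rotation as Ro
n=sys.argv[1]; hu=dict(yellow=(24,34),green=(45,85),blue=(100,130),red=(0,8))[n]
s=bot.get_obs(); c=cal("wrist"); im,d=camera("wrist"); P=cloud(c,d)
hsv=cv2.cvtColor(im,cv2.COLOR_RGB2HSV).astype(int); H,S=hsv[...,0],hsv[...,1]
p=np.array(s["eef_pos"]); R=Ro.from_quat(s["tool_rot"])
m=(((H>=hu[0])&(H<=hu[1]))|((H>=172) if n=="red" else False))&(S>110)&(np.linalg.norm(P[...,:2]-p[:2],axis=-1)<.05)&(P[...,2]>p[2]+.01)
zt=np.percentile(P[m][:,2],90); t=m&(abs(P[...,2]-zt)<.006)
Q=P[t][:,:2].astype(np.float32); r=cv2.minAreaRect(Q)
o=np.array([*r[0],zt])-p
print("clock",s["clock"],"tcp",p.round(4),"w",s["grip_width"],s["grasp_force"],"tooly",np.degrees(np.arctan2(*R.as_matrix()[[1,0],1])).round(2))
print("cap",np.round(r[0],4),np.round(r[1],4),r[2],"top z",zt.round(4),"offset world",o.round(4),"tool",R.inv().apply(o).round(4),"tilt",np.degrees(np.arccos(-R.as_matrix()[2,2])))
E
python3 off.py yellow
```

```text
clock 4.2 tcp [ 0.5773 -0.0876  0.2007] w 0.04219346171335327 61.73551082611084 tooly -14.56
cap [ 0.5746 -0.093 ] [0.0327 0.0425] 73.29485321044922 top z 0.2263 offset world [-0.0027 -0.0053  0.0256] tool [-0.0059 -0.0013 -0.0256] tilt 0.07983243740589611
```

```bash
python3 p.py 0.504 0.099 0.20 -13.9 6
```

```text
clock 4.25 at [ 0.5767 -0.0875  0.1997] J [-0.15  0.42  0.21  1.36 -0.    1.67] w 0.04253493885167881 ft [ 0.2  0.2 -4.1]
shift [ 1.357e-01 -9.710e-02 -1.000e-04] turn [-0.0002  0.     -0.0006] mm/row 33.36485923443177 deg/row 0.11530198919516735
```

Call:
apply_moves(
  steps=[
    [[0.05, -0.035, 0], [0, 0, 0], 0],
    [[0.1, -0.07, 0], [0, 0, -0.002], 0],
    [[0.137, -0.099, 0], [0, 0, -0.002], 0],
    [[0.147, -0.105, 0], [0, 0, 0], 0],
    [[0.137, -0.099, 0], [0, 0, 0], 0],
    [[0.122, -0.087, 0], [0, 0, 0], 0],
    [[0.08, -0.058, 0], [0, 0, 0], 0],
    [[0.041, -0.03, 0], [0, 0, 0], 0],
  ],
)

```text
clock: 4.92
eef_pos: [0.5015, 0.1013, 0.2001]
tool_rot: [0.786, 0.618, -0.001, -0.001]
ft_force: [-0.4, -0.2, -2.7]
grip_width: 0.0423
grasp_force: 61.7
```

Call:
apply_moves(
  steps=[
    [[0, 0, 0], [0, 0, 0], 0],
    [[0, 0, 0.07], [0, 0, 0], 0],
    [[0, 0, 0.13], [0, 0, 0], 0],
    [[0, 0, 0.14], [0, 0, 0], 0],
    [[0, 0, 0.1], [0, 0, 0], 0],
    [[0, 0, 0.05], [0, 0, 0], 0],
    [[0, 0, 0], [0, 0, 0], 0],
    [[0, 0, 0], [0, 0, 0], 0],
  ],
)

```text
clock: 5.58
eef_pos: [0.5043, 0.0979, 0.1035]
tool_rot: [0.787, 0.616, -0.001, -0.0]
ft_force: [-0.0, 1.0, -3.8]
grip_width: 0.0422
grasp_force: 61.7
```

```bash
python3 off.py yellow; python3 p.py 0.504 0.099 0.072 -13.9 1;python3 - <<'E'
from h import *
im,d=camera("wrist"); cv2.imwrite("pics/w3.png",im[:,:,::-1])
E
```

```text
clock 5.5833 tcp [0.5043 0.0979 0.1035] w 0.04224059092040484 61.669167280197144 tooly -13.9
cap [0.5018 0.0928] [0.0328 0.043 ] 73.8398666381836 top z 0.1293 offset world [-0.0025 -0.0051  0.0258] tool [-0.0056 -0.0013 -0.0258] tilt 0.06583901649965616
clock 5.6333 at [0.5052 0.0982 0.1045] J [ 0.19  0.35 -0.16  1.06 -0.    2.01] w 0.04267315932038087 ft [-0.   0.3 -2.8]
shift [ 0.0022 -0.0072  0.1627] turn [ 0.0004 -0.0001  0.0001] mm/row 32.569272837874806 deg/row 0.082405471362092
```

View pics/w3.png

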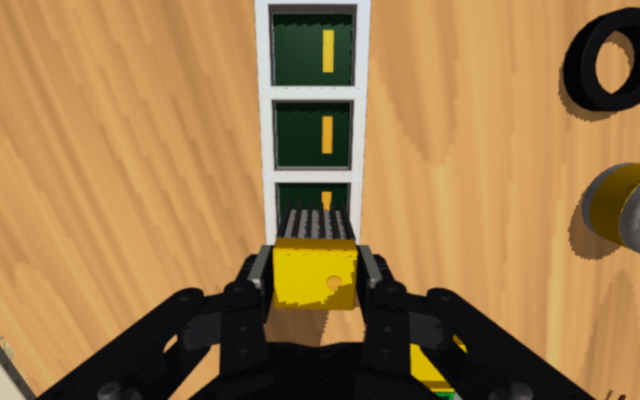

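The cap at (315,272) lines up with the bay column (centre about 315), so I lower and release.

Call:
apply_moves(
  steps=[
    [[0, 0, 0.05], [0, 0, 0], 0],
    [[0, -0.004, 0.06], [0, 0, 0], 0],
    [[0, -0.003, 0.035], [0, 0, 0], 0],
    [[0, 0, 0.013], [0, 0, 0], 0],
    [[0, 0, 0], [0, 0, 0], 0],
    [[0, 0, 0], [0, 0, 0], 0],
    [[0, 0, 0], [0, 0, 0], 0.9],
    [[0, 0, 0], [0, 0, 0], 0.9],
  ],
)

```text
clock: 6.35
eef_pos: [0.5039, 0.0991, 0.0729]
tool_rot: [0.787, 0.617, 0.001, 0.001]
ft_force: [-0.1, -0.4, -1.0]
grip_width: 0.0652
grasp_force: 0.0
```

Call:
apply_moves(
  steps=[
    [[0, 0, 0], [0, 0, 0], 0.9],
    [[0, 0, 0], [0, 0, 0], 0.9],
    [[0, 0, 0], [0, 0, 0], 1],
    [[0, 0, -0.05], [0, 0, 0], 1],
    [[0, 0, -0.15], [0, 0, 0], 1],
    [[0, 0, -0.18], [0, 0, 0], 1],
    [[0, 0, -0.18], [0, 0, 0], 1],
    [[0, 0, -0.08], [0, 0, 0], 1],
  ],
)

```text
clock: 7.02
eef_pos: [0.505, 0.0993, 0.2059]
tool_rot: [0.787, 0.617, 0.003, 0.002]
ft_force: [0.9, 0.1, -0.4]
grip_width: 0.0855
grasp_force: 0.0
```

Call:
apply_moves(
  steps=[
    [[0, 0, 0], [0, 0, 0], 1],
    [[0, 0, 0], [0, 0, 0], 1],
    [[0, 0, 0], [0, 0, 0], 1],
    [[0, 0, 0], [0, 0, 0], 1],
    [[0, 0, 0], [0, 0, 0], 1],
    [[0, 0, 0], [0, 0, 0], 1],
    [[0, 0, 0], [0, 0, 0], 1],
    [[0, 0, 0], [0, 0, 0], 1],
  ],
)

```text
clock: 7.68
eef_pos: [0.5026, 0.0989, 0.1996]
tool_rot: [0.787, 0.617, -0.0, -0.0]
ft_force: [0.6, -0.0, 0.3]
grip_width: 0.0853
grasp_force: 0.0
```

```bash
python3 p.py 0.560 -0.152 0.20 -15.5 8;python3 p.py 0.560 -0.152 0.20 -15.5 1; python3 - <<'E'
from h import *
im,d=camera("wrist"); cv2.imwrite("pics/w4.png",im[:,:,::-1])
E
```

```text
clock 7.6833 at [0.5026 0.0989 0.1996] J [ 0.19  0.27 -0.    1.3   0.    2.01] w 0.08534443309990013 ft [ 0.6 -0.   0.3]
shift [-0.1428  0.0741 -0.0003] turn [-0.      0.      0.0012] mm/row 32.17088811083281 deg/row 0.2074870898152377
clock 7.6833 at [0.5026 0.0989 0.1996] J [ 0.19  0.27 -0.    1.3   0.    2.01] w 0.08534443309990013 ft [ 0.6 -0.   0.3]
shift [-1.1494  0.5785 -0.0023] turn [-0.0003  0.0001  0.0092] mm/row 257.3582571765126 deg/row 1.6598967185219016
```

View pics/w4.png

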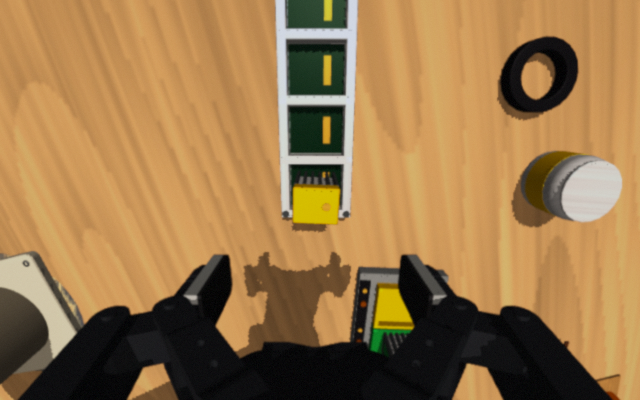

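The wrist view shows yellow upright in the rightmost bay, cap at (316,205). Green is next.

Call:
apply_moves(
  steps=[
    [[-0.08, 0.041, 0], [0, 0, 0], 1],
    [[-0.143, 0.072, 0], [0, 0, 0], 1],
    [[-0.17, 0.085, 0], [0, 0, 0], 1],
    [[-0.178, 0.09, 0], [0, 0, 0], 1],
    [[-0.178, 0.09, 0], [0, 0, 0], 1],
    [[-0.17, 0.085, 0], [0, 0, 0], 1],
    [[-0.143, 0.072, 0], [0, 0, 0], 1],
    [[-0.086, 0.045, 0], [0, 0, 0.009], 1],
  ],
)

```text
clock: 8.4
eef_pos: [0.5609, -0.1554, 0.1998]
tool_rot: [0.797, 0.604, -0.0, 0.0]
ft_force: [0.5, 0.3, -0.6]
grip_width: 0.0853
grasp_force: 0.0
```

Call:
apply_moves(
  steps=[
    [[0, 0, 0], [0, 0, 0], 1],
    [[0, 0, 0], [0, 0, 0], 1],
    [[0, 0, 0.07], [0, 0, 0], 1],
    [[0, 0, 0.08], [0, 0, 0], 1],
    [[0, 0, 0.05], [0, 0, 0], 1],
    [[0, 0, 0], [0, 0, 0], 1],
    [[0, 0, 0], [0, 0, 0], 1],
    [[0, 0, 0], [0, 0, 0], 1],
  ],
)

```text
clock: 9.07
eef_pos: [0.561, -0.1512, 0.1609]
tool_rot: [0.795, 0.606, 0.0, 0.0]
ft_force: [-0.3, -1.3, -0.2]
grip_width: 0.0854
grasp_force: 0.0
```

```bash
python3 p.py 0.560 -0.152 0.081 -15.5 1; python3 off.py green
```

```text
clock 9.0667 at [ 0.561  -0.1512  0.1609] J [-0.26  0.43  0.12  1.26  0.    1.58] w 0.08542072882142807 ft [-0.3 -1.3 -0.2]
shift [-0.0054 -0.0041  0.3995] turn [ 0.0003 -0.      0.0006] mm/row 79.90494280709468 deg/row 0.1185462747012426
clock 9.0667 tcp [ 0.561  -0.1512  0.1609] w 0.08542072882142807 0.0 tooly -15.4
cap [ 0.5608 -0.1363] [0.0101 0.0555] 76.79067993164062 top z 0.2662 offset world [-0.0002  0.0148  0.1053] tool [ 0.0142 -0.004  -0.1053] tilt 0.055368075551175934
```

Call:
apply_moves(
  steps=[
    [[0, -0.004, 0.07], [0, 0, 0], 1],
    [[-0.005, 0, 0.12], [0, 0, 0], 1],
    [[0, 0, 0.12], [0, 0, 0], 1],
    [[0, 0, 0.07], [0, 0, 0], 1],
    [[0, 0, 0.02], [0, 0, 0], 1],
    [[0, 0, 0], [0, 0, 0], 1],
    [[0, 0, 0], [0, 0, 0], 0],
    [[0, 0, 0], [0, 0, 0], 0],
  ],
)

```text
clock: 9.78
eef_pos: [0.561, -0.1529, 0.0819]
tool_rot: [0.796, 0.606, 0.001, 0.001]
ft_force: [0.4, 0.4, 0.7]
grip_width: 0.0642
grasp_force: 0.0
```

Call:
apply_moves(
  steps=[
    [[0, 0, 0], [0, 0, 0], 0],
    [[0, 0, 0], [0, 0, 0], 0],
    [[0, 0, 0], [0, 0, 0], 0],
    [[0, 0, 0], [0, 0, 0], 0],
    [[0, 0, 0], [0, 0, 0], 0],
    [[0, 0, -0.06], [0, 0, 0], 0],
    [[0, 0, -0.12], [0, 0, 0], 0],
    [[0, 0, -0.14], [0, 0, 0], 0],
  ],
)

```text
clock: 10.45
eef_pos: [0.557, -0.1518, 0.142]
tool_rot: [0.796, 0.606, -0.002, -0.003]
ft_force: [0.2, -0.5, -1.3]
grip_width: 0.0422
grasp_force: 61.6
```

Call:
apply_moves(
  steps=[
    [[0, 0, -0.14], [0, 0, 0], 0],
    [[0, 0, -0.1], [0, 0, 0], 0],
    [[0, 0, -0.04], [0, 0, 0], 0],
    [[0, 0, 0], [0, 0, 0], 0],
    [[0, 0, 0], [0, 0, 0], 0],
    [[0, 0, 0], [0, 0, 0], 0],
    [[0, 0, 0], [0, 0, 0], 0],
    [[0, 0, 0], [0, 0, 0], 0],
  ],
)

```text
clock: 11.12
eef_pos: [0.5586, -0.1522, 0.1982]
tool_rot: [0.796, 0.606, -0.001, -0.001]
ft_force: [0.1, 0.1, -3.1]
grip_width: 0.0427
grasp_force: 61.8
```

```bash
python3 off.py green; python3 p.py 0.5169 0.1559 0.20 -13.9 1
```

```text
clock 11.1167 tcp [ 0.5586 -0.1522  0.1982] w 0.04268648696719716 61.80116057395935 tooly -15.46
cap [ 0.5577 -0.1517] [0.0364 0.0446] 74.86442565917969 top z 0.226 offset world [-0.0009  0.0005  0.0277] tool [ 0.0003 -0.0011 -0.0277] tilt 0.19959591103040386
clock 11.1667 at [ 0.5588 -0.1523  0.1986] J [-0.27  0.41  0.19  1.35 -0.    1.57] w 0.04262220105644557 ft [-0.9  0.3 -2.3]
shift [ 1.4295 -0.6129 -0.0054] turn [-0.0009 -0.     -0.0087] mm/row 311.0611569150576 deg/row 1.568342876651189
```

Call:
apply_moves(
  steps=[
    [[0.086, -0.037, 0], [0, 0, 0], 0],
    [[0.143, -0.061, 0], [0, 0, 0], 0],
    [[0.172, -0.074, 0], [0, 0, 0], 0],
    [[0.178, -0.077, 0], [0, 0, 0], 0],
    [[0.178, -0.077, 0], [0, 0, 0], 0],
    [[0.178, -0.077, 0], [0, 0, 0], 0],
    [[0.172, -0.074, 0], [0, 0, 0], 0],
    [[0.143, -0.061, 0], [0, 0, 0], 0],
  ],
)

```text
clock: 11.83
eef_pos: [0.5215, 0.1196, 0.1997]
tool_rot: [0.795, 0.606, -0.0, -0.0]
ft_force: [0.9, -1.2, -2.7]
grip_width: 0.0426
grasp_force: 61.8
```

Call:
apply_moves(
  steps=[
    [[0.115, -0.049, 0], [0, 0, 0], 0],
    [[0.065, -0.027, 0], [0, 0, -0.009], 0],
    [[0, 0, 0], [0, 0, 0], 0],
    [[0, 0, 0.07], [0, 0, 0], 0],
    [[0, 0, 0.13], [0, 0, 0], 0],
    [[0, 0, 0.1], [0, 0, 0], 0],
    [[0, 0, 0.05], [0, 0, 0], 0],
    [[0, 0, 0], [0, 0, 0], 0],
  ],
)

```text
clock: 12.5
eef_pos: [0.5153, 0.1545, 0.1271]
tool_rot: [0.787, 0.616, -0.003, -0.001]
ft_force: [-0.2, 0.8, -2.6]
grip_width: 0.0422
grasp_force: 61.7
```

Call:
apply_moves(
  steps=[
    [[0, 0, 0], [0, 0, 0], 0],
    [[0, 0, 0], [0, 0, 0], 0],
    [[0, 0, 0], [0, 0, 0], 0],
    [[0, 0, 0], [0, 0, 0], 0],
    [[0, 0, 0], [0, 0, 0], 0],
    [[0, 0, 0], [0, 0, 0], 0],
    [[0, 0, 0], [0, 0, 0], 0],
    [[0, 0, 0], [0, 0, 0], 0],
  ],
)

```text
clock: 13.17
eef_pos: [0.5175, 0.1559, 0.1303]
tool_rot: [0.787, 0.617, 0.0, 0.0]
ft_force: [0.0, -0.6, -2.5]
grip_width: 0.0425
grasp_force: 61.7
```

```bash
python3 off.py green; python3 p.py 0.5178 0.1554 0.0705 -13.9 1
```

```text
clock 13.1667 tcp [0.5175 0.1559 0.1303] w 0.04250862756208642 61.698750257492065 tooly -13.84
cap [0.5168 0.1568] [0.0363 0.0449] 77.09674072265625 top z 0.1581 offset world [-0.0007  0.0009  0.0278] tool [ 0.0008 -0.0009 -0.0278] tilt 0.012706815772652829
clock 13.2167 at [0.5174 0.1559 0.1302] J [ 0.29  0.37 -0.05  1.15  0.    2.1 ] w 0.042354447158845704 ft [ 0.3  0.5 -3. ]
shift [-0.0021  0.0024  0.2983] turn [ 0.     -0.      0.0004] mm/row 59.663548893251004 deg/row 0.06380602858438869
```

Aligned within 1 mm. I lower green, release it and lift.

Call:
apply_moves(
  steps=[
    [[0, 0, 0.05], [0, 0, 0], 0],
    [[0, 0, 0.09], [0, 0, 0], 0],
    [[0, 0, 0.08], [0, 0, 0], 0],
    [[0, 0, 0.05], [0, 0, 0], 0],
    [[0, 0, 0.026], [0, 0, 0], 0],
    [[0, 0, 0], [0, 0, 0], 0],
    [[0, 0, 0], [0, 0, 0], 0],
    [[0, 0, 0], [0, 0, 0], 0.9],
  ],
)

```text
clock: 13.88
eef_pos: [0.5181, 0.1561, 0.0713]
tool_rot: [0.787, 0.617, 0.001, 0.0]
ft_force: [-0.1, -1.0, 0.3]
grip_width: 0.0536
grasp_force: 0.0
```

Call:
apply_moves(
  steps=[
    [[0, 0, 0], [0, 0, 0], 0.9],
    [[0, 0, 0], [0, 0, 0], 0.9],
    [[0, 0, 0], [0, 0, 0], 0.9],
    [[0, 0, 0], [0, 0, 0], 1],
    [[0, 0, -0.05], [0, 0, 0], 1],
    [[0, 0, -0.15], [0, 0, 0], 1],
    [[0, 0, -0.18], [0, 0, 0], 1],
    [[0, 0, -0.18], [0, 0, 0], 1],
  ],
)

```text
clock: 14.55
eef_pos: [0.5167, 0.1557, 0.1843]
tool_rot: [0.787, 0.617, -0.001, -0.0]
ft_force: [1.5, -0.3, 0.5]
grip_width: 0.0855
grasp_force: 0.0
```

Call:
apply_moves(
  steps=[
    [[0, 0, -0.08], [0, 0, 0], 1],
    [[0, 0, 0], [0, 0, 0], 1],
    [[0, 0, 0], [0, 0, 0], 1],
    [[0, 0, 0], [0, 0, 0], 1],
    [[0, 0, 0], [0, 0, 0], 1],
    [[0, 0, 0], [0, 0, 0], 1],
    [[0, 0, 0], [0, 0, 0], 1],
    [[0, 0, 0], [0, 0, 0], 1],
  ],
)

```text
clock: 15.22
eef_pos: [0.517, 0.1558, 0.198]
tool_rot: [0.787, 0.617, -0.001, -0.0]
ft_force: [-0.3, -0.6, 0.3]
grip_width: 0.0852
grasp_force: 0.0
```

```bash
python3 p.py 0.5366 -0.2187 0.20 -11.5 1; python3 - <<'E'
from h import *
im,d=camera("wrist"); cv2.imwrite("pics/w5.png",im[:,:,::-1])
E
```

```text
clock 15.2167 at [0.517  0.1558 0.198 ] J [0.29 0.33 0.07 1.32 0.   2.1 ] w 0.08524740424515723 ft [-0.3 -0.6  0.3]
shift [-1.7945  0.5431 -0.0092] turn [-0.0005  0.0003 -0.013 ] mm/row 374.97598502188384 deg/row 2.3412885699739525
```

View pics/w5.png

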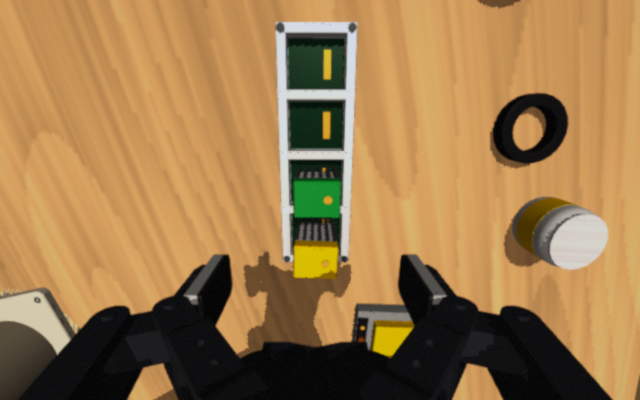

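Green is upright at (316,198) in the second bay from the right and yellow still stands. Blue is next.

Call:
apply_moves(
  steps=[
    [[-0.072, 0.022, 0], [0, 0, 0], 1],
    [[-0.143, 0.043, 0], [0, 0, 0], 1],
    [[-0.179, 0.054, 0], [0, 0, 0], 1],
    [[-0.188, 0.057, 0], [0, 0, 0], 1],
    [[-0.188, 0.057, 0], [0, 0, 0], 1],
    [[-0.188, 0.057, 0], [0, 0, 0], 1],
    [[-0.188, 0.057, 0], [0, 0, 0], 1],
    [[-0.188, 0.057, 0], [0, 0, 0], 1],
  ],
)

```text
clock: 15.93
eef_pos: [0.5318, -0.1243, 0.1989]
tool_rot: [0.787, 0.617, 0.0, -0.0]
ft_force: [0.8, 0.9, 0.1]
grip_width: 0.0855
grasp_force: 0.0
```

Call:
apply_moves(
  steps=[
    [[-0.18, 0.054, 0], [0, 0, 0], 1],
    [[-0.144, 0.043, 0], [0, 0, 0], 1],
    [[-0.09, 0.027, 0], [0, 0, 0], 1],
    [[-0.046, 0.015, 0], [0, 0, -0.013], 1],
    [[0, 0, 0], [0, 0, 0], 1],
    [[0, 0, 0.07], [0, 0, 0], 1],
    [[0, 0, 0.08], [0, 0, 0], 1],
    [[0, 0, 0.04], [0, 0, 0], 1],
  ],
)

```text
clock: 16.6
eef_pos: [0.5362, -0.2173, 0.1591]
tool_rot: [0.774, 0.633, -0.0, -0.001]
ft_force: [-0.5, 0.9, -0.4]
grip_width: 0.0852
grasp_force: 0.0
```

Call:
apply_moves(
  steps=[
    [[0, 0, 0], [0, 0, 0], 1],
    [[0, 0, 0], [0, 0, 0], 1],
    [[0, 0, 0], [0, 0, 0], 1],
    [[0, 0, 0], [0, 0, 0], 1],
    [[0, 0, 0], [0, 0, 0], 1],
    [[0, 0, 0], [0, 0, 0], 1],
    [[0, 0, 0], [0, 0, 0], 1],
    [[0, 0, 0], [0, 0, 0], 1],
  ],
)

```text
clock: 17.27
eef_pos: [0.5372, -0.2186, 0.1612]
tool_rot: [0.774, 0.633, 0.0, 0.0]
ft_force: [0.2, 0.5, 0.3]
grip_width: 0.0858
grasp_force: 0.0
```

```bash
python3 p.py 0.5366 -0.2187 0.081 -11.5 1
```

```text
clock 17.2667 at [ 0.5372 -0.2186  0.1612] J [-0.39  0.43  0.12  1.26  0.    1.39] w 0.08578987570680088 ft [0.2 0.5 0.3]
shift [-0.0012 -0.0028  0.401 ] turn [ 0.0002  0.     -0.    ] mm/row 80.19293465927842 deg/row 0.028288690737438765
```

Call:
apply_moves(
  steps=[
    [[0, -0.003, 0.07], [0, 0, 0], 1],
    [[0, 0, 0.12], [0, 0, 0], 1],
    [[0, 0, 0.12], [0, 0, 0], 1],
    [[0, 0, 0.07], [0, 0, 0], 1],
    [[0, 0, 0.02], [0, 0, 0], 1],
    [[0, 0, 0], [0, 0, 0], 1],
    [[0, 0, 0], [0, 0, 0], 0],
    [[0, 0, 0], [0, 0, 0], 0],
  ],
)

```text
clock: 17.93
eef_pos: [0.5376, -0.2188, 0.0824]
tool_rot: [0.774, 0.633, 0.001, 0.001]
ft_force: [0.0, 0.1, 0.3]
grip_width: 0.0639
grasp_force: 0.0
```

Call:
apply_moves(
  steps=[
    [[0, 0, 0], [0, 0, 0], 0],
    [[0, 0, 0], [0, 0, 0], 0],
    [[0, 0, 0], [0, 0, 0], 0],
    [[0, 0, 0], [0, 0, 0], 0],
    [[0, 0, 0], [0, 0, 0], 0],
    [[0, 0, -0.06], [0, 0, 0], 0],
    [[0, 0, -0.12], [0, 0, 0], 0],
    [[0, 0, -0.14], [0, 0, 0], 0],
  ],
)

```text
clock: 18.6
eef_pos: [0.534, -0.2173, 0.1427]
tool_rot: [0.774, 0.633, -0.002, -0.003]
ft_force: [0.2, -0.0, -3.4]
grip_width: 0.0425
grasp_force: 61.6
```

Call:
apply_moves(
  steps=[
    [[0, 0, -0.14], [0, 0, 0], 0],
    [[0, 0, -0.1], [0, 0, 0], 0],
    [[0, 0, -0.04], [0, 0, 0], 0],
    [[0, 0, 0], [0, 0, 0], 0],
    [[0, 0, 0], [0, 0, 0], 0],
    [[0, 0, 0], [0, 0, 0], 0],
    [[0, 0, 0], [0, 0, 0], 0],
    [[0, 0, 0], [0, 0, 0], 0],
  ],
)

```text
clock: 19.27
eef_pos: [0.5355, -0.218, 0.1991]
tool_rot: [0.774, 0.633, -0.001, -0.002]
ft_force: [-0.6, -0.1, -3.7]
grip_width: 0.0425
grasp_force: 61.7
```

```bash
python3 off.py blue; python3 p.py 0.5323 0.2181 0.20 -13.9 1
```

```text
clock 19.2667 tcp [ 0.5355 -0.218   0.1991] w 0.04251534162915974 61.70235514640808 tooly -11.5
cap [ 0.5348 -0.2178] [0.0361 0.0438] 78.3812484741211 top z 0.226 offset world [-0.0007  0.0001  0.027 ] tool [ 0.     -0.0008 -0.027 ] tilt 0.19847517877971377
clock 19.3167 at [ 0.5358 -0.2181  0.1994] J [-0.39  0.41  0.19  1.36  0.    1.38] w 0.04241574775633388 ft [ 0.1 -0.5 -3. ]
shift [ 2.1337e+00 -4.5190e-01 -6.0000e-04] turn [-0.0008 -0.0001  0.0133] mm/row 436.20664998132673 deg/row 2.404310557287448
```

Call:
apply_moves(
  steps=[
    [[0.09, -0.019, 0], [0, 0, 0], 0],
    [[0.15, -0.032, 0], [0, 0, 0], 0],
    [[0.185, -0.039, 0], [0, 0, 0], 0],
    [[0.19, -0.04, 0], [0, 0, 0], 0],
    [[0.19, -0.04, 0], [0, 0, 0], 0],
    [[0.19, -0.04, 0], [0, 0, 0], 0],
    [[0.19, -0.04, 0], [0, 0, 0], 0],
    [[0.19, -0.04, 0], [0, 0, 0], 0],
  ],
)

```text
clock: 19.98
eef_pos: [0.5339, 0.0644, 0.2005]
tool_rot: [0.774, 0.633, -0.0, -0.0]
ft_force: [0.4, 0.8, -3.3]
grip_width: 0.0423
grasp_force: 61.7
```

Call:
apply_moves(
  steps=[
    [[0.19, -0.04, 0], [0, 0, 0], 0],
    [[0.19, -0.04, 0], [0, 0, 0], 0],
    [[0.17, -0.036, 0], [0, 0, 0], 0],
    [[0.13, -0.028, 0], [0, 0, 0], 0],
    [[0.079, -0.018, 0], [0, 0, 0.013], 0],
    [[0, 0, 0], [0, 0, 0], 0],
    [[0, 0, 0], [0, 0, 0], 0],
    [[0, 0, 0.07], [0, 0, 0], 0],
  ],
)

```text
clock: 20.65
eef_pos: [0.5345, 0.218, 0.1892]
tool_rot: [0.787, 0.617, 0.002, 0.001]
ft_force: [0.7, 0.3, -1.9]
grip_width: 0.0422
grasp_force: 61.7
```

Call:
apply_moves(
  steps=[
    [[0, 0, 0.13], [0, 0, 0], 0],
    [[0, 0, 0.1], [0, 0, 0], 0],
    [[0, 0, 0.05], [0, 0, 0], 0],
    [[0, 0, 0], [0, 0, 0], 0],
    [[0, 0, 0], [0, 0, 0], 0],
    [[0, 0, 0], [0, 0, 0], 0],
    [[0, 0, 0], [0, 0, 0], 0],
    [[0, 0, 0], [0, 0, 0], 0],
  ],
)

```text
clock: 21.32
eef_pos: [0.534, 0.2182, 0.1324]
tool_rot: [0.787, 0.617, 0.001, 0.0]
ft_force: [-0.3, -0.8, -4.2]
grip_width: 0.0427
grasp_force: 61.6
```

```bash
python3 off.py blue; python3 p.py 0.533 0.218 0.0712 -13.9 1
```

```text
clock 21.3167 tcp [0.534  0.2182 0.1324] w 0.042714180420955365 61.58836483955383 tooly -13.85
cap [0.5329 0.2179] [0.0369 0.044 ] 75.00373077392578 top z 0.1595 offset world [-0.0011 -0.0003  0.027 ] tool [-0.0005 -0.0009 -0.027 ] tilt 0.1632321358169146
clock 21.3667 at [0.5338 0.2181 0.1322] J [ 0.39  0.44  0.06  1.19 -0.    2.2 ] w 0.04240723192733707 ft [ 0.4 -0.1 -2.8]
shift [-0.002  -0.0041  0.3049] turn [ 0.0006 -0.0004  0.0003] mm/row 60.9954625396199 deg/row 0.1484456789219982
```

Call:
apply_moves(
  steps=[
    [[0, 0, 0.05], [0, 0, 0], 0],
    [[0, -0.003, 0.09], [0, 0, 0], 0],
    [[0, 0, 0.085], [0, 0, 0], 0],
    [[0, 0, 0.05], [0, 0, 0], 0],
    [[0, 0, 0.027], [0, 0, 0], 0],
    [[0, 0, 0], [0, 0, 0], 0],
    [[0, 0, 0], [0, 0, 0], 0],
    [[0, 0, 0], [0, 0, 0], 0.9],
  ],
)

```text
clock: 22.03
eef_pos: [0.5329, 0.2183, 0.0709]
tool_rot: [0.787, 0.617, 0.001, 0.0]
ft_force: [-0.3, -0.4, 0.3]
grip_width: 0.0532
grasp_force: 0.0
```

Call:
apply_moves(
  steps=[
    [[0, 0, 0], [0, 0, 0], 0.9],
    [[0, 0, 0], [0, 0, 0], 0.9],
    [[0, 0, 0], [0, 0, 0], 0.9],
    [[0, 0, 0], [0, 0, 0], 1],
    [[0, 0, -0.05], [0, 0, 0], 1],
    [[0, 0, -0.15], [0, 0, 0], 1],
    [[0, 0, -0.18], [0, 0, 0], 1],
    [[0, 0, -0.18], [0, 0, 0], 1],
  ],
)

```text
clock: 22.7
eef_pos: [0.5316, 0.2177, 0.1838]
tool_rot: [0.787, 0.617, -0.001, -0.0]
ft_force: [1.1, -0.3, 0.6]
grip_width: 0.0852
grasp_force: 0.0
```

Call:
apply_moves(
  steps=[
    [[0, 0, -0.08], [0, 0, 0], 1],
    [[0, 0, 0], [0, 0, 0], 1],
    [[0, 0, 0], [0, 0, 0], 1],
    [[0, 0, 0], [0, 0, 0], 1],
    [[0, 0, 0], [0, 0, 0], 1],
    [[0, 0, 0], [0, 0, 0], 1],
    [[0, 0, 0], [0, 0, 0], 1],
    [[0, 0, 0], [0, 0, 0], 1],
  ],
)

```text
clock: 23.37
eef_pos: [0.532, 0.2179, 0.1975]
tool_rot: [0.787, 0.617, -0.001, -0.0]
ft_force: [-0.0, 0.1, 0.5]
grip_width: 0.0854
grasp_force: 0.0
```

```bash
python3 p.py 0.5202 -0.2804 0.20 -14.3 1; python3 - <<'E'
from h import *
im,d=camera("wrist"); cv2.imwrite("pics/w6.png",im[:,:,::-1])
E
```

```text
clock 23.3667 at [0.532  0.2179 0.1975] J [0.39 0.4  0.17 1.35 0.   2.2 ] w 0.08543773121696015 ft [-0.   0.1  0.5]
shift [-2.4331  0.5388 -0.0106] turn [-0.0005  0.0003  0.0026] mm/row 498.4171143002346 deg/row 0.4745541976073416
```

View pics/w6.png

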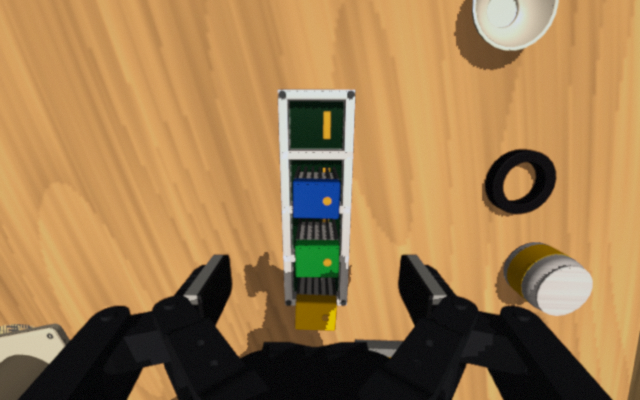

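Blue stands at (316,200), next to green and yellow, with only the leftmost bay empty. Red is next.

Call:
apply_moves(
  steps=[
    [[-0.08, 0.018, 0], [0, 0, 0], 1],
    [[-0.14, 0.031, 0], [0, 0, 0], 1],
    [[-0.18, 0.04, 0], [0, 0, 0], 1],
    [[-0.19, 0.042, 0], [0, 0, 0], 1],
    [[-0.19, 0.042, 0], [0, 0, 0], 1],
    [[-0.19, 0.042, 0], [0, 0, 0], 1],
    [[-0.19, 0.042, 0], [0, 0, 0], 1],
    [[-0.19, 0.042, 0], [0, 0, 0], 1],
  ],
)

```text
clock: 24.08
eef_pos: [0.5255, -0.0602, 0.1985]
tool_rot: [0.787, 0.617, 0.0, 0.0]
ft_force: [0.4, -0.4, 0.2]
grip_width: 0.0855
grasp_force: 0.0
```

Call:
apply_moves(
  steps=[
    [[-0.19, 0.042, 0], [0, 0, 0], 1],
    [[-0.19, 0.042, 0], [0, 0, 0], 1],
    [[-0.19, 0.042, 0], [0, 0, 0], 1],
    [[-0.19, 0.042, 0], [0, 0, 0], 1],
    [[-0.16, 0.035, 0], [0, 0, 0], 1],
    [[-0.11, 0.024, 0], [0, 0, 0], 1],
    [[-0.053, 0.013, 0], [0, 0, 0.003], 1],
    [[0, 0, 0], [0, 0, 0], 1],
  ],
)

```text
clock: 24.75
eef_pos: [0.5202, -0.2824, 0.1979]
tool_rot: [0.791, 0.611, -0.0, -0.0]
ft_force: [-0.1, 0.3, 0.8]
grip_width: 0.0855
grasp_force: 0.0
```

Call:
apply_moves(
  steps=[
    [[0, 0, 0.07], [0, 0, 0], 1],
    [[0, 0, 0.08], [0, 0, 0], 1],
    [[0, 0, 0.04], [0, 0, 0], 1],
    [[0, 0, 0], [0, 0, 0], 1],
    [[0, 0, 0], [0, 0, 0], 1],
    [[0, 0, 0], [0, 0, 0], 1],
    [[0, 0, 0], [0, 0, 0], 1],
    [[0, 0, 0], [0, 0, 0], 1],
  ],
)

```text
clock: 25.42
eef_pos: [0.5213, -0.2802, 0.1616]
tool_rot: [0.79, 0.613, 0.0, 0.001]
ft_force: [0.1, 0.5, 1.4]
grip_width: 0.0854
grasp_force: 0.0
```

```bash
python3 p.py 0.5202 -0.2804 0.081 -14.3 1
```

```text
clock 25.4167 at [ 0.5213 -0.2802  0.1616] J [-0.49  0.45  0.15  1.27  0.    1.33] w 0.08539759828610621 ft [0.1 0.5 1.4]
shift [-0.0019 -0.0058  0.4028] turn [ 0.0006  0.0001 -0.0003] mm/row 80.56222781685432 deg/row 0.11966416223070449
```

Call:
apply_moves(
  steps=[
    [[0, -0.005, 0.07], [0, 0, 0], 1],
    [[0, 0, 0.12], [0, 0, 0], 1],
    [[0, 0, 0.12], [0, 0, 0], 1],
    [[0, 0, 0.07], [0, 0, 0], 1],
    [[0, 0, 0.02], [0, 0, 0], 1],
    [[0, 0, 0], [0, 0, 0], 1],
    [[0, 0, 0], [0, 0, 0], 0],
    [[0, 0, 0], [0, 0, 0], 0],
  ],
)

```text
clock: 26.08
eef_pos: [0.5209, -0.2806, 0.0822]
tool_rot: [0.79, 0.613, 0.001, 0.001]
ft_force: [0.4, 0.4, 1.3]
grip_width: 0.0644
grasp_force: 0.0
```

Call:
apply_moves(
  steps=[
    [[0, 0, 0], [0, 0, 0], 0],
    [[0, 0, 0], [0, 0, 0], 0],
    [[0, 0, 0], [0, 0, 0], 0],
    [[0, 0, 0], [0, 0, 0], 0],
    [[0, 0, 0], [0, 0, 0], 0],
    [[0, 0, -0.06], [0, 0, 0], 0],
    [[0, 0, -0.12], [0, 0, 0], 0],
    [[0, 0, -0.14], [0, 0, 0], 0],
  ],
)

```text
clock: 26.75
eef_pos: [0.5172, -0.2786, 0.1421]
tool_rot: [0.79, 0.613, -0.002, -0.004]
ft_force: [0.3, -0.3, -2.7]
grip_width: 0.0421
grasp_force: 61.7
```

Call:
apply_moves(
  steps=[
    [[0, 0, -0.14], [0, 0, 0], 0],
    [[0, 0, -0.1], [0, 0, 0], 0],
    [[0, 0, -0.04], [0, 0, 0], 0],
    [[0, 0, 0], [0, 0, 0], 0],
    [[0, 0, 0], [0, 0, 0], 0],
    [[0, 0, 0], [0, 0, 0], 0],
    [[0, 0, 0], [0, 0, 0], 0],
    [[0, 0, 0], [0, 0, 0], 0],
  ],
)

```text
clock: 27.42
eef_pos: [0.5188, -0.2795, 0.1986]
tool_rot: [0.79, 0.613, -0.001, -0.002]
ft_force: [0.7, 0.3, -3.6]
grip_width: 0.0422
grasp_force: 61.8
```

```bash
python3 off.py red; python3 p.py 0.5482 0.2802 0.20 -13.9 1
```

```text
clock 27.4167 tcp [ 0.5188 -0.2795  0.1986] w 0.04219468328792134 61.8193244934082 tooly -14.38
cap [ 0.5176 -0.2792] [0.0366 0.045 ] 74.4842300415039 top z 0.2258 offset world [-0.0013  0.0003  0.0272] tool [-0.     -0.0014 -0.0272] tilt 0.20301333496812624
clock 27.4667 at [ 0.519  -0.2796  0.199 ] J [-0.49  0.43  0.22  1.37  0.    1.33] w 0.04278580891733176 ft [-0.4 -0.2 -3.7]
shift [ 2.7476e+00 -5.5390e-01 -1.7000e-03] turn [-0.0009 -0.0002 -0.0027] mm/row 560.5862904395273 deg/row 0.5059366214181922
```

Call:
apply_moves(
  steps=[
    [[0.09, -0.018, 0], [0, 0, 0], 0],
    [[0.15, -0.03, 0], [0, 0, 0], 0],
    [[0.18, -0.036, 0], [0, 0, 0], 0],
    [[0.19, -0.038, 0], [0, 0, 0], 0],
    [[0.19, -0.038, 0], [0, 0, 0], 0],
    [[0.19, -0.038, 0], [0, 0, 0], 0],
    [[0.19, -0.038, 0], [0, 0, 0], 0],
    [[0.19, -0.038, 0], [0, 0, 0], 0],
  ],
)

```text
clock: 28.13
eef_pos: [0.5342, 0.0008, 0.2002]
tool_rot: [0.79, 0.613, -0.0, -0.0]
ft_force: [0.4, 0.5, -3.5]
grip_width: 0.0423
grasp_force: 61.8
```

Call:
apply_moves(
  steps=[
    [[0.19, -0.038, 0], [0, 0, 0], 0],
    [[0.19, -0.038, 0], [0, 0, 0], 0],
    [[0.19, -0.038, 0], [0, 0, 0], 0],
    [[0.19, -0.038, 0], [0, 0, 0], 0],
    [[0.19, -0.038, 0], [0, 0, 0], 0],
    [[0.19, -0.038, 0], [0, 0, 0], 0],
    [[0.14, -0.03, 0], [0, 0, 0], 0],
    [[0.098, -0.022, 0], [0, 0, -0.003], 0],
  ],
)

```text
clock: 28.8
eef_pos: [0.5482, 0.2833, 0.1996]
tool_rot: [0.786, 0.618, -0.0, -0.0]
ft_force: [-0.2, -0.5, -3.7]
grip_width: 0.0424
grasp_force: 61.8
```

Call:
apply_moves(
  steps=[
    [[0, 0, 0], [0, 0, 0], 0],
    [[0, 0, 0], [0, 0, 0], 0],
    [[0, 0, 0.1], [0, 0, 0], 0],
    [[0, 0, 0.15], [0, 0, 0], 0],
    [[0, 0, 0.1], [0, 0, 0], 0],
    [[0, 0, 0], [0, 0, 0], 0],
    [[0, 0, 0], [0, 0, 0], 0],
    [[0, 0, 0], [0, 0, 0], 0],
  ],
)

```text
clock: 29.47
eef_pos: [0.5498, 0.2794, 0.1319]
tool_rot: [0.788, 0.616, 0.001, 0.0]
ft_force: [1.0, 0.8, -1.3]
grip_width: 0.0426
grasp_force: 61.9
```

```bash
python3 off.py red; python3 p.py 0.5488 0.280 0.071 -13.9 1
```

```text
clock 29.4667 tcp [0.5498 0.2794 0.1319] w 0.04255814432143375 61.86828017234802 tooly -13.91
cap [0.5487 0.2798] [0.0364 0.0445] 75.84629821777344 top z 0.159 offset world [-0.0011  0.0004  0.0271] tool [ 0.0001 -0.0011 -0.0271] tilt 0.10656042455037043
clock 29.5167 at [0.5503 0.2799 0.1326] J [ 0.47  0.52  0.18  1.24 -0.    2.28] w 0.04241074358471662 ft [-0.4 -0.1 -3.3]
shift [-0.0018 -0.0081  0.3079] turn [ 0.0009 -0.0007  0.    ] mm/row 61.606594684090354 deg/row 0.1973198701083661
```

Call:
apply_moves(
  steps=[
    [[0, 0, 0.05], [0, 0, 0], 0],
    [[0, -0.004, 0.09], [0, 0, 0], 0],
    [[0, 0, 0.085], [0, 0, 0], 0],
    [[0, 0, 0.05], [0, 0, 0], 0],
    [[0, 0, 0.028], [0, 0, 0], 0],
    [[0, 0, 0], [0, 0, 0], 0],
    [[0, 0, 0], [0, 0, 0], 0],
    [[0, 0, 0], [0, 0, 0], 0.9],
  ],
)

```text
clock: 30.18
eef_pos: [0.549, 0.2805, 0.0709]
tool_rot: [0.787, 0.617, 0.001, 0.0]
ft_force: [-0.1, 0.1, -0.6]
grip_width: 0.0532
grasp_force: 0.0
```

Call:
apply_moves(
  steps=[
    [[0, 0, 0], [0, 0, 0], 0.9],
    [[0, 0, 0], [0, 0, 0], 0.9],
    [[0, 0, 0], [0, 0, 0], 0.9],
    [[0, 0, 0], [0, 0, 0], 1],
    [[0, 0, -0.05], [0, 0, 0], 1],
    [[0, 0, -0.15], [0, 0, 0], 1],
    [[0, 0, -0.18], [0, 0, 0], 1],
    [[0, 0, -0.18], [0, 0, 0], 1],
  ],
)

```text
clock: 30.85
eef_pos: [0.5474, 0.2797, 0.1831]
tool_rot: [0.787, 0.617, -0.001, -0.0]
ft_force: [0.7, 0.6, 0.3]
grip_width: 0.0852
grasp_force: 0.0
```

Call:
apply_moves(
  steps=[
    [[0.05, 0, -0.08], [0, 0, 0], 1],
    [[0.15, 0, 0], [0, 0, 0], 1],
    [[0.15, 0, 0], [0, 0, 0], 1],
    [[0.1, 0, 0], [0, 0, 0], 1],
    [[0.05, 0, 0], [0, 0, 0], 1],
    [[0, 0, 0], [0, 0, 0], 1],
    [[0, 0, 0], [0, 0, 0], 1],
    [[0, 0, 0], [0, 0, 0], 1],
  ],
)

```text
clock: 31.52
eef_pos: [0.5719, 0.3765, 0.1982]
tool_rot: [0.787, 0.617, -0.0, 0.0]
ft_force: [0.8, -1.1, -0.6]
grip_width: 0.0854
grasp_force: 0.0
```

```bash
python3 - <<'E'
from h import *
im,d=camera("scene"); cv2.imwrite("pics/f1.png",im[:,:,::-1])
im,d=camera("top"); P=cloud(cal("top"),d); hsv=cv2.cvtColor(im,cv2.COLOR_RGB2HSV).astype(int)
for n,(a,b) in dict(yellow=(24,34),green=(45,85),blue=(100,130),red=(0,8)).items():
    m=(hsv[...,0]>=a)&(hsv[...,0]<=b)&(hsv[...,1]>110)&(P[...,2]>.085)&(P[...,2]<.12)&(P[...,1]>0)
    if m.sum()>20: print(n,m.sum(),np.median(P[m],0).round(4),P[m][:,2].std().round(4))
E
```

```text
yellow 280 [0.5064 0.0881 0.0975] 0.0019
green 396 [0.5164 0.1544 0.0971] 0.0024
blue 410 [0.5303 0.2153 0.0968] 0.0024
red 385 [0.5459 0.2775 0.097 ] 0.0026
```

View pics/f1.png

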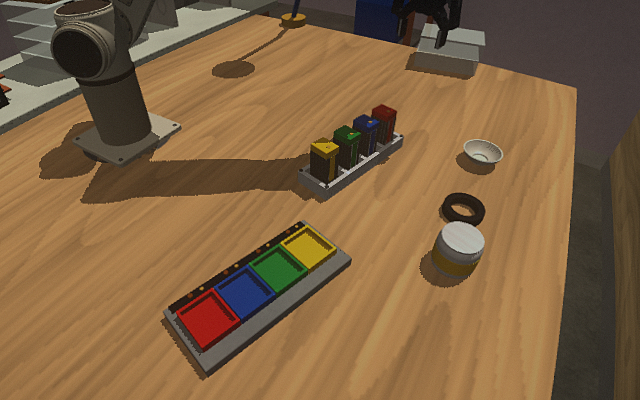

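All four modules stand in the bays at (324,158) to (384,123). All their tops are at 0.097 m, which matches modules seated on the bay floor. The gripper is clear.

```bash
python3 -c "
from workcell import bot
print(bot.job_done())"
```

```text
the job is handed in; nothing more can be done
None
```

All four modules stand upright and released in the frame bays in reverse order (red, blue, green, yellow from left to right), and I handed the job in at about 32 s of the 93 s allowed.

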